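# Tare the spice scale with the empty dabba on its pan

## Task

The empty steel dabba standing on the pan of the white spice scale has swung the scale's pointer away from zero. Turn the bar-shaped tare knob in the middle of the scale's dial until its pointer stands at the zero mark (the one broad wedge on the dial's rim), then let go. Leave the dabba standing where it is on the pan, and do not move the round kitchen timer or turn its knob.

Things in the scene. Friction and masses are not known exactly. Their poses are not given: they have to be found in the camera images.
- tare (a joint): Angle of the tare knob with its pointer: 0 at the zero mark (black wedge, tip inward, on the rim of the white 176 mm dial; the other marks are thin ticks every 30 deg), positive clockwise seen from above (rad). Starts at 0.5 to 1.3; range -1.6 to 1.6, no stop or spring at zero, so turn it anticlockwise by its value. About 0.05 N m of friction keeps it where left. The scale stands fast.
- tare_grip (a point): Grip point on the tare knob's upright axis, 72 mm above the counter; turns with the knob. The grip is a black upright bar 54 mm long, 18 mm wide, top at 88 mm, on a 56 mm steel disc (top at 46 mm) on the flat dial (42 mm). x runs along the bar towards the needle's arrow tip (70 mm from the axis, top at 47 mm), z up: grip across the 18 mm, along y.
- dabba_center (a point): Centre, half-way up, of the empty open steel dabba (72 mm across, 45 mm high) standing loose on the scale's round steel pan (116 mm across, top 48 mm above the counter), about 170 mm from the knob's axis; its rim is 93 mm above the counter.
- timer_tip (a point): Point on the upper rim of the kitchen timer's round steel knob, 22 mm from the knob's axis, 56 mm above the counter, where its thin line points; turns with that knob. The timer is a loose white disc 72 mm across with a 50 mm round knob, 59 mm high in all, standing by itself on the counter. To be left alone.
Mind the look-alikes: they are no part of the job. Leave any orange look-alike of the part that bears dabba_center alone.

How it is judged (in metres and radians):
At the end, for the whole second after the job is handed in: The scale's pointer rests within 10 degrees of the zero mark, and the dabba stands upright on the pan within 15 mm of where it was (value of joint tare between -0.175 and 0.175 rad and velocity of joint tare between -0.05 and 0.05 rad/s and distance of dabba_center from where it was at the start of the episode below 0.015 m and angle between dabba_center's own z axis and vertical below 0.15 rad); the robot touches nothing.
It fails at once if the kitchen timer is pushed or its knob turned (the point on its knob moves more than 15 mm) (distance of timer_tip from where it was at the start of the episode above 0.015 m).
It also fails if it takes over 29 s, if anything falls off the work surface, if the arm or the gripper's body presses on something with over 40 N, if the wrist force passes 120 N, or if a joint passes its speed limit or range.

## Robot

A 6-joint arm with a two-finger parallel gripper is mounted at the origin on the work surface. World frame = base frame: x ahead of the robot, y to its left, z up, the work surface at z = 0. Lengths are in m, angles in degrees, forces in N, time in s.
With the tool pointing down it reaches from about 0.3 to 0.825 m from the base axis. Payload 5.4 kg.
Tool frame: the origin (TCP) lies on the mounting face of the last link; the fingertips stand 190 mm ahead of it and the grasp point (between the pads) lies 171 mm ahead of it (env.tip_extent is the distance from the TCP to the fingertips, in m); z points along the fingers, y is the line along which they close (so a half turn about z gives the same grasp; the last joint's range is limited). The gripper opens to 92 mm and grips with 3 to 60 N. Pads are 20 mm wide; open, the fingers measure 128 mm over their backs; the gripper's body (75 mm by 189 mm) begins 69 mm behind the grasp point.
Start: joints at [-86.179, 9.076, 91.501, -0, 79.423, -12.038], TCP at [0.157, -0.553, 0.405] pointing down, gripper open.
Joint ranges: [-166.64, 166.64], [-54.1, 131.32], [10.49, 154.53], [-73.88, 253.88], [9.74, 151.15], [-171.62, 171.62]. Speed limits (degrees/s): [147.25, 147.25, 180, 180, 180, 180].

## Interface

Orientations are given as a 3x3 rotation matrix whose columns are the frame's x, y, z axes.
In Python, from bench import env gives the robot as it stands. The module is installed in compiled form; this text tells all that it offers.
- The arm moves only by the tool apply_moves, never from a script. Its argument "steps" is a list that holds one entry, the list of rows, each a list of 7 numbers: the shift along the tool's x, y, z in cm, then the turn, a rotation vector about the tool's x, y, z in rad, then the finger opening in cm, from 0 to 9.19. In form: [[[dx, dy, dz, wx, wy, wz, jaw], ...]]. A call has 1 to 10 rows; each row shifts and turns the commanded pose from where the row before left it, along the tool's axes as they then stand; what a row does not reach is not made up. A row lasts 1/8 s, in which the tool goes at most 62.5 mm and 10.7 degrees, less where a joint would pass 70% of its speed; a pose out of reach is approached as far as the arm can. A call with a gripper value outside its range is refused whole. The fingers move at their own pace and stop on an object; the grip force is fixed at half the most. Time passes only in rows, so rows that do not move let the fingers close. It gives the time, the measured TCP pose, the force, the opening and the grip force at its end, in the units of the state.
- env.get_obs(): the state, without advancing time (a new reading comes with each control period).
- env.snapshot(name): name is "scene" or "side" or "wrist"; returns a dict with "pixels" (420x560x3 uint8, red, green, blue), "fov_y" (degrees; the focal length in pixels is half the picture's height over the tangent of half this angle, whatever the lens; pixels are square), "cx", "cy" (the principal point, pixels), "k1" (the pictures are not rectified: a ray, as slopes to the right and down, at radius r is drawn at 1 + k1 r^2 times it, then the intrinsics apply), "rvec" (rotation vector, rad) and "tvec" (3), from world to camera coordinates, as OpenCV has them. Camera axes: x right, y down, z forward; pixel columns grow to the right and rows downward; lengths in m; the calibration is good to about 2 mm. A picture is of the moment at which its call begins. There is no depth.
- env.sign_off(): hands the job in; it is judged then, once.
The state is a dict: "t": time; "joint_pos": joint angles; "dq": joint speeds; "joint_efforts": joint torques, N m; "tcp_pos": TCP position; "ee_rot": TCP orientation; "contact_force": force on the tool from outside, world axes, zero at the start; "torque": the same for the moment, N m; "opening": opening from 0.0 (shut) to 1.0 (fully open); "gripper_force": force on a finger pad.
Only numpy, scipy, OpenCV 4.12 (cv2) and the standard library are available. Lean on these libraries where they do the work, as an engineer would, in place of code of your own. Each camera call takes 0.05 s, during which the arm holds its last target. There are 200 camera calls.

## Working session

There is one attempt and no reset: what is moved stays moved. The work goes in short steps, Python scripts to look and compute and a tool call to move; the robot and the scene stay as the last step left them, time stands still between calls to the robot, and variables do not carry over. Pictures are saved under pics/ and viewed, at most 10 in all, crops included, and the job is handed in when it is done.

Besides the shell and the picture viewer there is one more tool, called after "Call:" in YAML: its name, and indented under it one key for each argument. apply_moves: Moves the arm, as the interface text tells. Its arguments: {"type":"object","properties":{"steps":{"type":"array"}},"required":["steps"]}

```bash
mkdir -p pics; cat > h.py <<'E'
import numpy as np, cv2
from bench import env
def snap(c,fn=None):
    s=env.snapshot(c)
    if fn: cv2.imwrite('pics/'+fn,s['pixels'][:,:,::-1])
    return s
def ray(s,u,v,z):
    f=210/np.tan(np.radians(s['fov_y'])/2)
    d=np.array([(u-s['cx'])/f,(v-s['cy'])/f]);p=d.copy()
    for _ in range(30): p=d/(1+s['k1']*(p@p))
    R=cv2.Rodrigues(np.array(s['rvec'],float))[0];t=np.array(s['tvec'],float).ravel()
    o=-R.T@t;w=R.T@np.array([p[0],p[1],1])
    return o+w*(z-o[2])/w[2]
E
python3 - <<'E'
from h import *
a=snap('scene','scene.png');b=snap('side','side.png');w=snap('wrist','wrist.png')
import pickle;pickle.dump((a,b,w),open('s0.pkl','wb'))
o=env.get_obs();print(o['t'],o['tcp_pos'],o['ee_rot'])
E
```

```text
0.15 [ 0.15710986 -0.5529086   0.40396083] [[ 9.61939247e-01  2.73263377e-01 -1.07204789e-04]
 [ 2.73263253e-01 -9.61938257e-01  1.40830712e-03]
 [ 2.81714372e-04 -1.38400102e-03 -9.99999003e-01]]
```

View pics/scene.png

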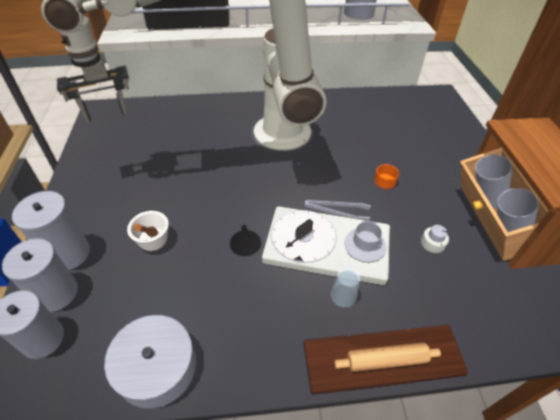

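View pics/side.png

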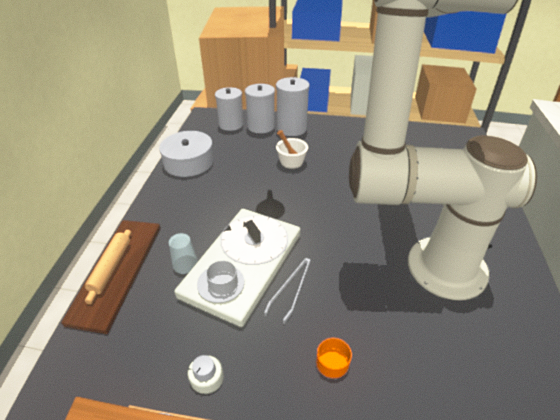

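The scene view shows the scale's dial at about (303,236) with the black bar knob, and the steel dabba on the pan at (368,238). The orange look-alike is at (387,176), the timer at (435,238), a glass at (346,288) and a dark lid at (245,240). The white scale fits the description, so I'll confirm it in an enlarged crop.

```bash
python3 - <<'E'
import pickle,cv2,numpy as np
a,b,w=pickle.load(open('s0.pkl','rb'))
p=a['pixels'][195:295,225:400,::-1]
q=b['pixels'][200:330,170:320,::-1]
P=cv2.resize(p,None,fx=4,fy=4,interpolation=cv2.INTER_CUBIC);cv2.imwrite('pics/c1.png',P)
cv2.imwrite('pics/c2.png',cv2.resize(q,None,fx=4.5,fy=4.5,interpolation=cv2.INTER_CUBIC))
E
```

```text
(no output)
```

View pics/c1.png

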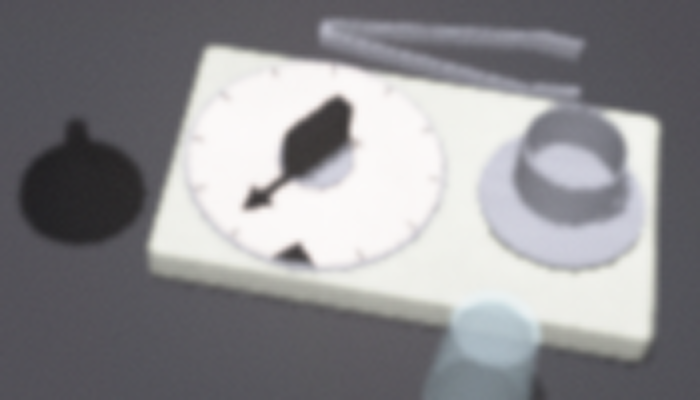

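View pics/c2.png

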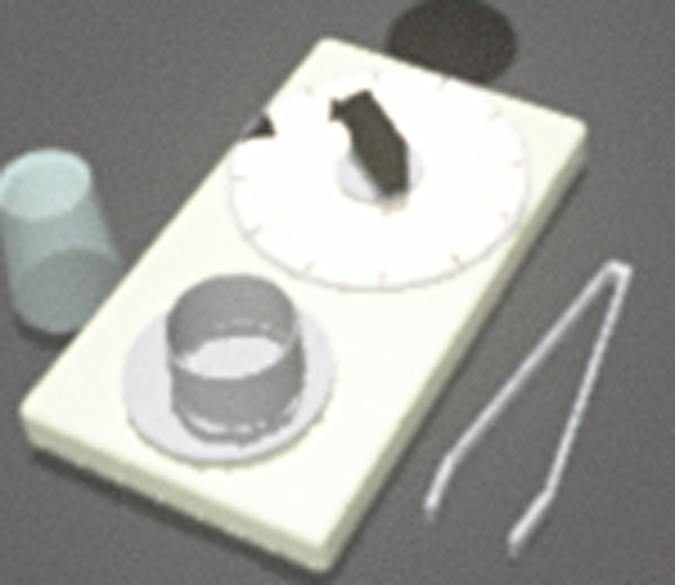

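The crops show the arrow tip at about c1 (243,209), the wedge at c1 (294,252) and the dial rim at c1 x 185–446, y 63–270. The side crop (c2) agrees: tip (332,110), wedge (262,127). The steel dabba stands on the pan. This is the scale meant.

```bash
python3 - <<'E'
from h import *
import pickle
from scipy.optimize import least_squares
a,b,w=pickle.load(open('s0.pkl','rb'))
for s,f,ox,oy,rim,tip,wd in((a,4,225,195,[(185,160),(446,165),(320,63),(320,270),(225,90)],(243,209),(294,252)),
  (b,4.5,170,200,[(232,175),(530,175),(380,72),(385,290),(270,250)],(332,110),(262,127))):
    g=lambda p,z:ray(s,p[0]/f+ox,p[1]/f+oy,z)
    P=np.array([g(p,.042)[:2] for p in rim])
    r=least_squares(lambda c:np.hypot(*(P-c).T)-.088,P.mean(0));c=r.x
    T=g(tip,.047)[:2]-c;W=g(wd,.042)[:2]-c
    at=lambda v:np.degrees(np.arctan2(v[1],v[0]))
    print(c,r.fun.round(3),'tip',np.hypot(*T),at(T),'wedge',np.hypot(*W),at(W))
s,f=a,4
print('dabba',ray(a,570/4+225,138/4+195,.093),'glass',ray(a,346,275,.1),ray(a,345,300,0),'lid',ray(a,245,243,.02))
E
```

```text
[0.52767687 0.0017886 ] [0.002 0.003 0.002 0.003 0.001] tip 0.06838719363548376 -53.90967243310544 wedge 0.0788380107107188 -18.610277685997442
[0.52087584 0.00181427] [ 0.002  0.001  0.002  0.003 -0.002] tip 0.05969868918859599 -48.63627959585406 wedge 0.08576070114237097 -19.8930180095185
dabba [0.56439825 0.16457664 0.093     ] glass [0.70147183 0.07481159 0.1       ] [0.71449934 0.0838939  0.        ] lid [ 0.52317363 -0.16211367  0.02      ]
```

Call:
apply_moves:
  steps:
    - [[4.2, -3.6, 0, 0, 0, 0, 9.1], [4.2, -3.6, 0, 0, 0, 0, 9.1], [4.2, -3.6, 0, 0, 0, 0, 9.1], [4.2, -3.6, 0, 0, 0, 0, 9.1], [4.2, -3.6, 0, 0, 0, 0, 9.1], [4.2, -3.6, 0, 0, 0, 0, 9.1], [4.2, -3.6, 0, 0, 0, 0, 9.1], [4.2, -3.6, 0, 0, 0, 0, 9.1], [4.2, -3.6, 0, 0, 0, 0, 9.1], [4.2, -3.6, 0, 0, 0, 0, 9.1]]

```text
t: 1.4
tcp_pos: [0.4634, -0.0903, 0.4046]
ee_rot: [[0.962, 0.273, 0.0], [0.273, -0.962, -0.0], [0.0, 0.0, -1.0]]
contact_force: [0.8, 0.3, 0.9]
opening: 0.99
gripper_force: 0.0
```

Call:
apply_moves:
  steps:
    - [[4.2, -3.6, 0, 0, 0, 0, 9.1], [4.2, -3.6, 0, 0, 0, 0, 9.1], [0, 0, 0.5, 0, 0, -0.17, 9.1], [0, 0, 0.5, 0, 0, -0.17, 9.1], [0, 0, 0.5, 0, 0, -0.17, 9.1], [0, 0, 0.5, 0, 0, -0.17, 9.1], [0, 0, 0.5, 0, 0, -0.17, 9.1], [0, 0, 0.5, 0, 0, -0.17, 9.1], [0, 0, 0.5, 0, 0, -0.17, 9.1], [0, 0, 0.5, 0, 0, -0.17, 9.1]]

```text
t: 2.65
tcp_pos: [0.5237, 0.0002, 0.3642]
ee_rot: [[-0.072, 0.997, -0.001], [0.997, 0.072, 0.0], [0.0, -0.001, -1.0]]
contact_force: [0.1, 0.3, 0.1]
opening: 0.991
gripper_force: 0.0
```

Call:
apply_moves:
  steps:
    - [[0, 0, 0, 0, 0, -0.17, 9.1], [0, 0, 0, 0, 0, -0.17, 9.1], [0, 0, 0, 0, 0, -0.17, 9.1], [0, 0, 0, 0, 0, -0.09, 9.1], [0, 0, 0, 0, 0, 0, 9.1]]

```text
t: 3.28
tcp_pos: [0.5238, 0.0002, 0.3644]
ee_rot: [[-0.617, 0.787, -0.001], [0.787, 0.617, 0.0], [0.0, -0.0, -1.0]]
contact_force: [-0.6, -0.3, 0.0]
opening: 0.991
gripper_force: 0.0
```

```bash
python3 - <<'E'
from h import *
import pickle
w=snap('wrist');pickle.dump(w,open('w1.pkl','wb'))
cv2.imwrite('pics/w1.png',cv2.resize(w['pixels'][:,:,::-1],(800,600)))
o=env.get_obs();R=np.array(o['ee_rot']);print(o['t'],o['tcp_pos'],np.degrees(np.arctan2(R[1,0],R[0,0])),R[2],o['joint_pos'])
E
```

```text
3.325 [5.23787469e-01 2.19341992e-04 3.64473945e-01] 128.06095302321467 [ 3.49157866e-04 -2.83027061e-04 -9.99999899e-01] [-1.32088570e+01  3.44784415e+00  1.02269173e+02 -1.39126925e-04
  7.43087343e+01 -5.12697752e+01]
```

View pics/w1.png

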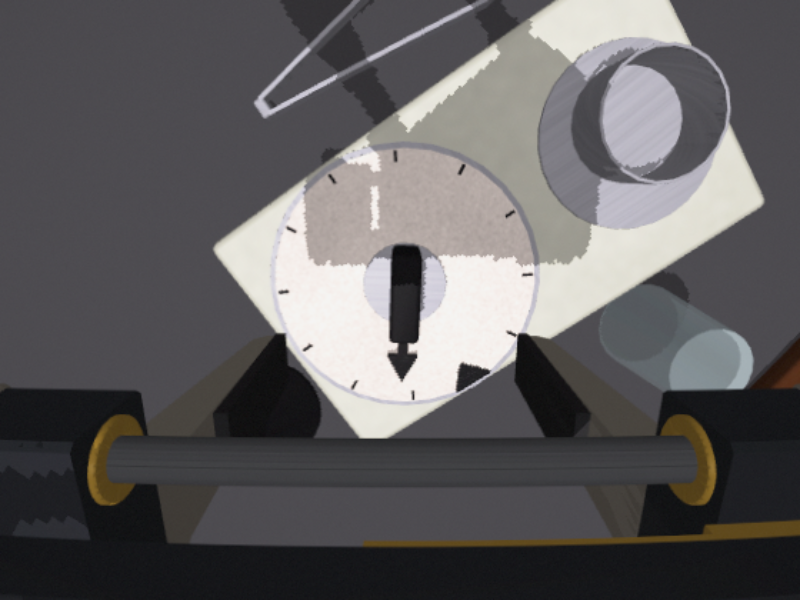

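The wrist view shows the dial centred near (405,273), the arrow tip at (402,381) and the wedge at about (471,377). The bar is nearly aligned with the tool.

```bash
python3 - <<'E'
from h import *
import pickle
from scipy.optimize import least_squares
s=pickle.load(open('w1.pkl','rb'))
g=lambda p,z:ray(s,p[0]*.7,p[1]*.7,z)[:2]
P=np.array([g(p,.042) for p in [(271,277),(539,272),(403,143),(406,404)]])
r=least_squares(lambda c:np.hypot(*(P-c).T)-.088,P.mean(0));c=r.x
at=lambda v:np.degrees(np.arctan2(v[1],v[0]))
T=g((402,381),.047)-c;W=g((470,378),.042)-c
A=g((408,246),.088);B=g((404,342),.088)
print(c,r.fun,'tip',np.hypot(*T),at(T),'wedge',np.hypot(*W),at(W),g((461,364),.042)-c,'bar',at(B-A))
o=env.get_obs();R=np.array(o['ee_rot']);print('shift cm',100*R.T@np.r_[c-o['tcp_pos'][:2],0.243-o['tcp_pos'][2]])
E
```

```text
[0.52539555 0.00215451] [0.00259959 0.00261442 0.00211103 0.00242907] tip 0.06993710528083844 -53.55257618029795 wedge 0.08408318097929351 -18.264635240028987 [ 0.06783069 -0.02206506] bar -54.07787649506548
shift cm [ 0.04898714  0.24935424 12.14734231]
```

Call:
apply_moves:
  steps:
    - [[0.05, 0.25, 2.5, 0, 0, 0.03, 9.1], [0, 0, 2.5, 0, 0, 0, 9.1], [0, 0, 2.5, 0, 0, 0, 9.1], [0, 0, 2, 0, 0, 0, 9.1], [0, 0, 1.5, 0, 0, 0, 9.1], [0, 0, 1, 0, 0, 0, 9.1], [0, 0, 0, 0, 0, 0, 9.1]]

```text
t: 4.2
tcp_pos: [0.5254, 0.0021, 0.2443]
ee_rot: [[-0.594, 0.805, -0.001], [0.805, 0.594, 0.0], [0.001, -0.001, -1.0]]
contact_force: [0.2, -0.1, -0.2]
opening: 0.993
gripper_force: 0.0
```

Call:
apply_moves:
  steps:
    - [[0, 0, 0, 0, 0, 0, 5], [0, 0, 0, 0, 0, 0, 3], [0, 0, 0, 0, 0, 0, 2.2], [0, 0, 0, 0, 0, 0, 1.5], [0, 0, 0, 0, 0, 0, 1.5], [0, 0, 0, 0, 0, 0, 1.5], [0, 0, 0, 0, 0, 0, 1.5]]

```text
t: 5.08
tcp_pos: [0.5255, 0.0021, 0.2447]
ee_rot: [[-0.594, 0.804, -0.0], [0.804, 0.594, 0.0], [0.0, 0.0, -1.0]]
contact_force: [-0.4, -0.5, -0.1]
opening: 0.251
gripper_force: 0.0
```

Call:
apply_moves:
  steps:
    - [[0, 0, 0, 0, 0, 0, 1.2], [0, 0, 0, 0, 0, 0, 1.2], [0, 0, 0, 0, 0, 0, 1.2], [0, 0, 0, 0, 0, 0, 1.2]]

```text
t: 5.58
tcp_pos: [0.5253, 0.0019, 0.2447]
ee_rot: [[-0.594, 0.804, -0.001], [0.804, 0.594, -0.0], [0.0, -0.001, -1.0]]
contact_force: [-4.6, -2.7, 3.0]
opening: 0.194
gripper_force: 30.0
```

Gripped at 18 mm with 30 N, and the side force is small. Next I turn it 0.62 rad anticlockwise.

Call:
apply_moves:
  steps:
    - [[0, 0, 0, 0, 0, -0.09, 1.2], [0, 0, 0, 0, 0, -0.09, 1.2], [0, 0, 0, 0, 0, -0.09, 1.2], [0, 0, 0, 0, 0, -0.09, 1.2], [0, 0, 0, 0, 0, -0.09, 1.2], [0, 0, 0, 0, 0, -0.09, 1.2], [0, 0, 0, 0, 0, -0.08, 1.2], [0, 0, 0, 0, 0, 0, 1.2], [0, 0, 0, 0, 0, 0, 1.2]]

```text
t: 6.7
tcp_pos: [0.5252, 0.0018, 0.2447]
ee_rot: [[-0.951, 0.309, -0.002], [0.309, 0.951, -0.001], [0.001, -0.001, -1.0]]
contact_force: [-6.2, -4.0, 4.6]
opening: 0.192
gripper_force: 30.0
```

Call:
apply_moves:
  steps:
    - [[0, 0, 0, 0, 0, 0, 3], [0, 0, 0, 0, 0, 0, 5], [0, 0, 0, 0, 0, 0, 6], [0, 0, 0, 0, 0, 0, 6], [0, 0, 0, 0, 0, 0, 6], [0, 0, -2, 0, 0, 0, 6], [0, 0, -3, 0, 0, 0, 6], [0, 0, -4, 0, 0, 0, 6], [0, 0, -3, 0, 0, 0, 6], [0, 0, 0, 0, 0, 0, 6]]

```text
t: 7.95
tcp_pos: [0.5264, 0.002, 0.3674]
ee_rot: [[-0.951, 0.31, 0.006], [0.31, 0.951, -0.001], [-0.006, 0.001, -1.0]]
contact_force: [0.2, 0.1, 0.3]
opening: 0.656
gripper_force: 0.0
```

```bash
python3 - <<'E'
from h import *
import pickle
w=snap('wrist');pickle.dump(w,open('w2.pkl','wb'))
cv2.imwrite('pics/w2.png',cv2.resize(w['pixels'][:,:,::-1],(800,600)))
o=env.get_obs();R=np.array(o['ee_rot']);print(o['t'],o['tcp_pos'],np.degrees(np.arctan2(R[1,0],R[0,0])),o['contact_force'],o['opening'])
E
```

```text
8.0 [0.52572555 0.00206433 0.36528125] 161.9613357595062 [ 0.67763573 -0.19787813 -0.76809506] 0.6524255098542417
```

View pics/w2.png

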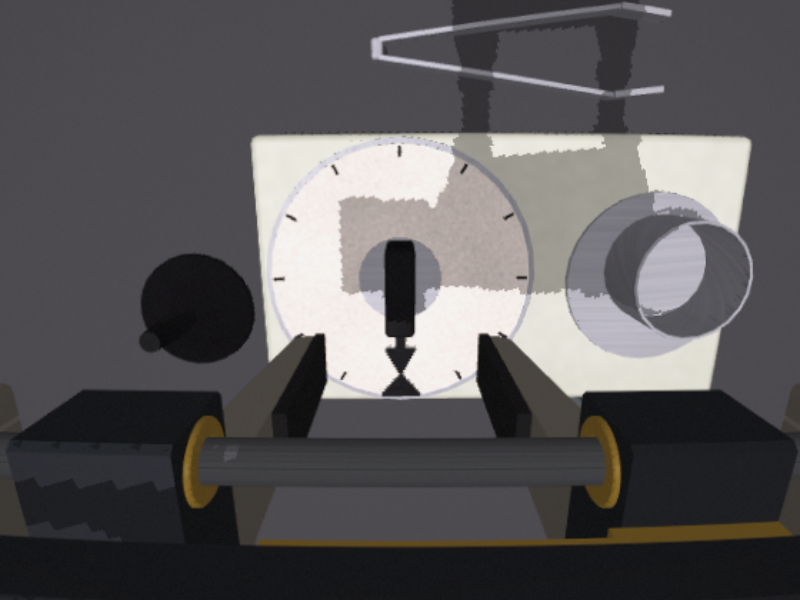

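The arrow tip at (401,375) points straight at the wedge at (401,385). The dabba is still on the pan and the gripper is clear of everything.

```bash
python3 -c "
from bench import env
print(env.sign_off())"
```

```text
the job is handed in; nothing more can be done
None
```

I turned the tare knob about 35° anticlockwise and let go. In the last wrist picture the pointer stands at the zero wedge and the dabba is still on the pan; the arm never went near the timer. The job was handed in at about 8 s, and the hand-in call gave no verdict.

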